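Step the inspection carousel back one notch

TASK

The ratchet carousel that holds the rubber bushes has been clicked one station too far. Using only pushes with closed fingers, tip its pawl up by the red bar and over until it rests clear of the teeth, push a peg to turn the dial back one notch (clockwise from above) so that the yellow dot stands at the red pointer again, then push the bar back so that the pawl drops into the gap between the teeth, and move clear. Push gently, grip or lift nothing, and leave the dropper bottle, the yellow plug and the pot where they stand.

Things in the scene. Friction and masses are not known exactly. Their poses are not given: they have to be found in the camera images.
- carousel: grey fixed foot of the carousel, 160 mm round and 8 mm thick, bolted down. Origin on the desk under the dial's axis, z up; pawl stand at its +y side, red pointer at its +x side. The aluminium dial (152 mm round, top 34 mm above the desk) carries eight black bushes (fixed, up to 52 mm high), eight steel saw teeth on the rim (to 44 mm high), and four pegs
- dial (a joint): turn of the dial in rad: about 0 at the start, grows counter-clockwise from above (forward). One notch is 0.785 rad (45 degrees); one notch back is -0.785. With the pawl down the teeth stop it from turning back. It has friction (about 2 N at a peg) and stays where it is left. The pawl fits into a gap when the dial is within about 0.12 rad of the notch
- pawl (a joint): tilt of the pawl in rad: 0 down between two teeth; it lifts its nose off the rim as it grows, to a rest at 1.2, leaning away from the dial. It moves by its weight only: below about 0.75 it falls back down, above that it falls to the raised rest, and stays there
- finger_bar (a point): push point on the red bar (8 mm thick, along the carousel's x, free from 10 to 54 mm to the -x side of the pawl arm; this point at x = -33 mm). It swings on a 40 mm radius: pawl down, at carousel y = 80 mm, 78 high; raised rest y = 125, 75 high; 84 high between. Lift: push it from the dial side toward +y, past y = 118. Drop: push it from outside toward -y, to about y = 95
- pawl_pivot (a point): centre of the pawl's level hinge pin (along the carousel's x), at carousel x = 0, y = 100 mm, 44 mm high, between two aluminium cheeks 54 mm high that reach 18 mm either side of it in x. Under the red bar's path are only the dial's rim and teeth (to 44 mm high) and the foot
- pointer (a point): tip of the fixed red pointer at the dial's rim, 34 mm high, at the carousel's +x side
- yellow_dot (a point): yellow dot, 10 mm, flat on the dial 53 mm from its axis; one notch past the pointer (counter-clockwise) at the start, in line with it when done
- peg_0 (a point): top of one of the four steel pegs with black sleeves on the dial, 48 mm from the dial's axis, 90 degrees apart; 11 mm thick, top 75 mm and bottom 34 mm above the desk; turns with the dial. Bushes beside it reach 52 mm
- peg_1 (a point): top of one of the four steel pegs with black sleeves on the dial, 48 mm from the dial's axis, 90 degrees apart; 11 mm thick, top 75 mm and bottom 34 mm above the desk; turns with the dial. Bushes beside it reach 52 mm
- peg_2 (a point): top of one of the four steel pegs with black sleeves on the dial, 48 mm from the dial's axis, 90 degrees apart; 11 mm thick, top 75 mm and bottom 34 mm above the desk; turns with the dial. Bushes beside it reach 52 mm
- peg_3 (a point): top of one of the four steel pegs with black sleeves on the dial, 48 mm from the dial's axis, 90 degrees apart; 11 mm thick, top 75 mm and bottom 34 mm above the desk; turns with the dial. Bushes beside it reach 52 mm
- dropper_bottle: loose brown dropper bottle, 34 mm thick, 102 mm high; origin under its centre. Leave alone
- yellow_plug: loose yellow taper plug, 29 mm thick, 30 mm high; origin under its centre. Leave alone
- pot: loose round pot with a tan lid, 62 mm thick, 35 mm high; origin under its centre. Leave alone

How it is judged:
On the way, in this order (a step that is already met when the one before it is completed fails the run):
1. the pawl is tipped up and over while the dial still stands at its first notch (value of joint pawl above 1 rad and value of joint dial between -0.25 and 0.25 rad), for 0.2 s.
2. with the pawl still up, the dial is turned back by one notch (value of joint pawl above 1 rad and value of joint dial between -0.96 and -0.61 rad), for 0.2 s.
At the end, for the whole second after the job is handed in: the pawl is down in a gap (within 0.1 rad of its lower stop), the dial is at rest one notch back (-0.96 to -0.61 rad), and the bottle, plug and pot are within 30 mm of where they stood (value of joint pawl between -0.1 and 0.1 rad and value of joint dial between -0.96 and -0.61 rad and velocity of joint dial between -0.05 and 0.05 rad/s and distance of each of dropper_bottle, yellow_plug, pot from where it was at the start of the episode below 0.03 m); the robot touches nothing.
It fails at once if the bottle, the plug or the pot is shifted or lifted by more than 30 mm (distance of any of dropper_bottle, yellow_plug, pot from where it was at the start of the episode above 0.03 m).
It fails at once if the bottle is tipped over (angle between dropper_bottle's own z axis and vertical above 0.5 rad).
It fails at once if the fingers press or pinch the carousel, its dial or its pawl with over 30 N (contact force between the fingers and carousel above 30 N).
It fails at once if the dial is turned back more than a notch and a half (value of joint dial below -1.2 rad).
It also fails if it takes over 51 s, if anything falls off the work surface, if the arm or the gripper's body presses on something with over 40 N, if the wrist force passes 120 N, or if a joint passes its speed limit or range.

ROBOT

A 7-joint arm with a two-finger parallel gripper is mounted at the origin on a cart in front of the work surface, level with it; the furniture and walls round the work are solid. World frame = base frame: x ahead of the robot, y to its left, z up, the work surface at z = 0. Lengths are in m, angles in rad, forces in N, time in s.
With the tool pointing down it reaches from about 0.4 to 0.85 m from the base axis. Payload 4.5 kg.
Tool frame: the origin (TCP) lies midway between the tips of the shut fingers; the grasp point (between the pads) lies 19 mm behind it (grip_depth is the distance from the TCP to the grasp point, in m); z points along the fingers, y is the line along which they close (so a half turn about z gives the same grasp; the last joint's range is limited). The gripper opens to 88 mm and grips with 3 to 60 N. Pads are 18 mm wide; open, the fingers measure 123 mm over their backs; the gripper's body (75 mm by 187 mm) begins 45 mm behind the grasp point.
Start: joints at [1.196, 0.689, -0.195, 1.565, 0.157, 0.902, -0.215], TCP at [0.248, -0.574, 0.239] pointing down, gripper open.
Joint ranges: [-3.01, 3.01], [-0.46, 2.08], [-1.47, 1.51], [0.13, 2.56], [-1, 4.14], [0.04, 2.09], [-2.66, 2.66]. Speed limits (rad/s): [2.57, 2.57, 3.14, 3.14, 3.14, 3.14, 3.14].

INTERFACE

Orientations are given as a 3x3 rotation matrix whose columns are the frame's x, y, z axes.
In Python, from rig import get_obs, read_camera, camera_model, close_job, grip_depth gives the robot as it stands.
- The arm moves only by the shell command python3 -m inch 'ROWS' [FORCE]. ROWS is JSON, a list of rows, each an object of numbers: "gripper": the finger opening in cm, from 0 to 8.81; "tx", "ty", "tz": the shift along the world's x, y, z in cm; "ax", "ay", "az": the turn, a rotation vector about the world's x, y, z in rad. In form: [{"gripper": .., "tx": .., "ty": .., "tz": .., "ax": .., "ay": .., "az": ..}, ...]. A call has 1 to 12 rows; each row is the pose to reach, as a shift and turn from the pose commanded when the call began; what a row does not reach only later rows make up. A row lasts 1/12 s, in which the tool goes at most 41.7 mm and 7.16 degrees, less where a joint would pass 70% of its speed; a pose out of reach is approached as far as the arm can. A call with a gripper value outside its range is refused whole. The fingers move at their own pace and stop on an object; FORCE is the grip in N (left out, the last holds). Time passes only in rows, so rows that repeat a pose let the fingers close. It gives the time, the measured TCP pose, the force, the opening and the grip force at its end, in the units of the state.
- get_obs(): the state, without advancing time (a new reading comes with each control period).
- read_camera(name): name is "scene" or "side" or "wrist"; returns the picture (400x640x3 uint8, blue, green, red); there is no depth.
- camera_model(name): a dict with "mtx" (3x3 intrinsics, pixels), "xyz" and "rotation" of the camera in the world; the wrist camera has in their place "T_tool_cam" (4x4, takes a point from camera to tool coordinates, whose origin is the TCP and whose axes are the flange's). Camera axes: x right, y down, z forward; pixel columns grow to the right and rows downward; lengths in m; the calibration is good to about 2 mm. A picture is of the moment at which its call begins: read the wrist's pose just before it. camera_model takes no time and is no camera call.
- close_job(): hands the job in; it is judged then, once.
The state is a dict: "time_s": time; "joints": joint angles; "joint_velocities": joint speeds; "tau": joint torques, N m; "ee_pos": TCP position; "tcp_rot": TCP orientation; "wrist_force": force on the tool from outside, world axes, zero at the start; "ft_torque": the same for the moment, N m; "width": finger opening in m; "grasp_force": force on a finger pad.
Only numpy, scipy, OpenCV 4.12 (cv2) and the standard library are available. Lean on these libraries where they do the work, as an engineer would, in place of code of your own. Each camera call takes 0.05 s, during which the arm holds its last target. There are 200 camera calls.

## Working session

There is one attempt and no reset: what is moved stays moved. The work goes in short steps, Python scripts to look and compute and a shell command to move; the robot and the scene stay as the last step left them, time stands still between calls to the robot, and variables do not carry over. Pictures are saved under pics/ and viewed, at most 10 in all, crops included, and the job is handed in when it is done.

```bash
ls; mkdir -p pics; python3 - <<'E'
from rig import *
import cv2, numpy as np
o=get_obs(); print(o['time_s'],o['ee_pos'],o['tcp_rot'],o['width'],o['wrist_force'])
for n in ("scene","side"):
    im=read_camera(n); cv2.imwrite(f"pics/{n}0.png",im)
    m=camera_model(n); print(n,np.round(m['mtx'],1).tolist(),np.round(m['xyz'],3),np.round(m['rotation'],3).tolist())
E
```

```text
pics
0.0 [ 0.24813637 -0.572939    0.23791229] [[ 9.17558419e-01  3.97600032e-01 -8.73138338e-04]
 [ 3.97600960e-01 -9.17556995e-01  1.62416979e-03]
 [-1.55384228e-04 -1.83743131e-03 -9.99998300e-01]] 0.08800752583031654 [ 0.33090228  0.38287368 -0.26646782]
scene [[471.8, 0.0, 323.9], [0.0, 471.8, 192.4], [0.0, 0.0, 1.0]] [-0.039  0.664  0.547] [[-0.643, -0.415, 0.644], [-0.766, 0.342, -0.544], [0.006, -0.843, -0.538]]
side [[447.5, 0.0, 315.9], [0.0, 447.5, 200.7], [0.0, 0.0, 1.0]] [ 0.299 -0.405  0.615] [[0.928, -0.25, 0.275], [-0.371, -0.586, 0.721], [-0.019, -0.771, -0.637]]
```

View pics/scene0.png

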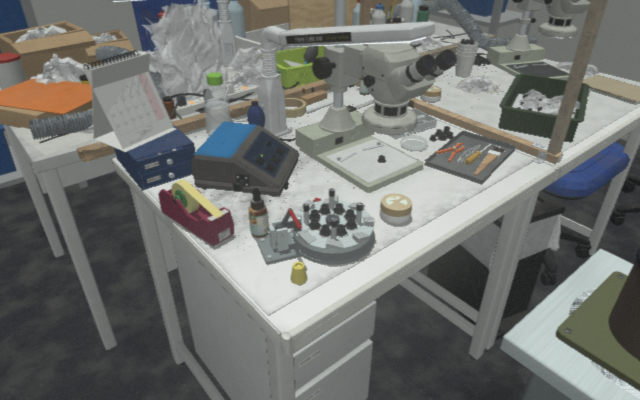

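View pics/side0.png

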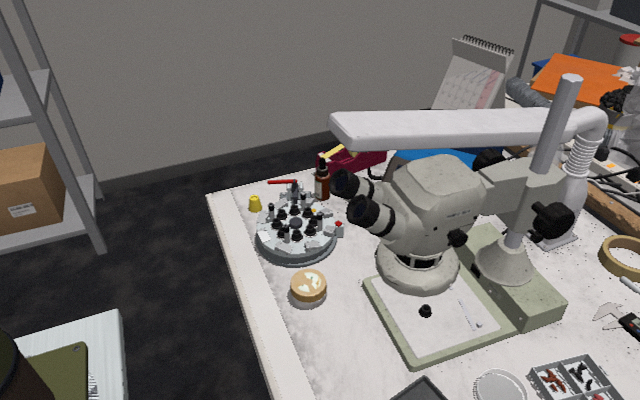

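The scene view shows the carousel at about (335,225), pawl with red bar at (290,222), bottle (258,215), plug (298,272), pot (396,206). The side view shows the carousel at (297,230), red bar (283,182), pointer (338,223), bottle (322,180), pot (309,287), and the microscope close to its right.

```bash
cat > h.py <<'E'
import cv2, numpy as np
from rig import *
def ray(n,p,o=None):
    m=camera_model(n)
    if 'T_tool_cam' in m:
        T=np.array(m['T_tool_cam']); R=np.array(o['tcp_rot'])@T[:3,:3]; c=np.array(o['ee_pos'])+np.array(o['tcp_rot'])@T[:3,3]
    else: R=np.array(m['rotation']); c=np.array(m['xyz'])
    d=R@np.linalg.inv(m['mtx'])@np.array([p[0],p[1],1.]); return c,d/np.linalg.norm(d)
def plane(n,p,z,o=None):
    c,d=ray(n,p,o); return c+d*(z-c[2])/d[2]
def tri(*rs):
    A=sum(np.eye(3)-np.outer(d,d) for c,d in rs); b=sum((np.eye(3)-np.outer(d,d))@c for c,d in rs)
    x=np.linalg.solve(A,b); return x,max(np.linalg.norm(np.cross(x-c,d)) for c,d in rs)
def proj(n,X,o=None):
    m=camera_model(n)
    if 'T_tool_cam' in m:
        T=np.array(m['T_tool_cam']); R=np.array(o['tcp_rot'])@T[:3,:3]; c=np.array(o['ee_pos'])+np.array(o['tcp_rot'])@T[:3,3]
    else: R=np.array(m['rotation']); c=np.array(m['xyz'])
    q=m['mtx']@(R.T@(np.asarray(X)-c)); return q[:2]/q[2]
def blobs(im,lo,hi,box,amin=8):
    x0,y0,x1,y1=box; h=cv2.cvtColor(im[y0:y1,x0:x1],cv2.COLOR_BGR2HSV)
    k=cv2.inRange(h,lo,hi)
    n,l,s,c=cv2.connectedComponentsWithStats(k)
    return [(c[i]+[x0,y0],s[i]+[x0,y0,0,0,0]) for i in range(1,n) if s[i][4]>=amin],l
E
python3 - <<'E'
from h import *
a=cv2.imread('pics/scene0.png');b=cv2.imread('pics/side0.png')
A=cv2.resize(a[165:295,230:420],None,fx=4,fy=4,interpolation=cv2.INTER_CUBIC)
B=cv2.resize(b[160:310,235:375],None,fx=4,fy=4,interpolation=cv2.INTER_CUBIC)
cv2.imwrite('pics/A.png',A);cv2.imwrite('pics/B.png',B)
for n,im,bx in(('scene',a,(230,165,420,295)),('side',b,(235,160,360,310))):
    for c,s in blobs(im,(0,120,60),(6,255,255),bx,5)[0]+blobs(im,(172,120,60),(180,255,255),bx,5)[0]: print(n,'red',c,s)
    for c,s in blobs(im,(20,120,100),(32,255,255),bx,5)[0]: print(n,'yel',c,s)
E
```

```text
scene red [316.16666667 199.33333333] [315 199   4   2   6]
scene red [294.71929825 218.92982456] [289 210  12  18  57]
scene yel [298.10526316 266.73684211] [295 265   7   4  19]
side red [279.68292683 181.36585366] [268 180  25   4  82]
side red [338.03571429 223.14285714] [335 221   7   6  28]
side red [332.18181818 162.31818182] [328 160  10   6  22]
side red [344.50980392 162.21568627] [337 160  18   8  51]
side red [355.27272727 162.90909091] [352 160   6   6  11]
side red [328. 167.] [328 165   1   5   5]
side red [333.75       166.91666667] [331 164   7   6  12]
side red [344.8 166.8] [344 165   3   4   5]
side red [354.2 167.6] [348 166  12   6  20]
side red [331.66666667 170.        ] [330 169   4   4   6]
side red [329.2 171.8] [328 171   3   3   5]
side red [350.71428571 170.71428571] [348 170   6   3   7]
side yel [254.5380117  203.71929825] [249 195  13  17 171]
side yel [313. 210.] [311 209   5   3  11]
```

View pics/A.png

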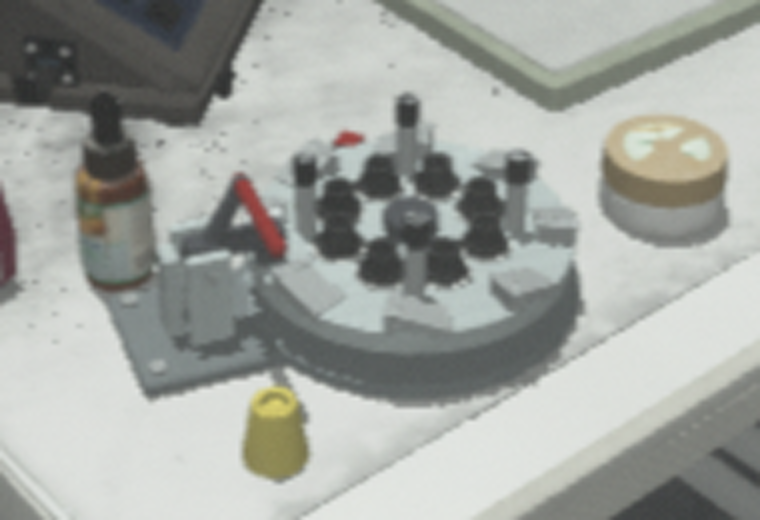

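View pics/B.png

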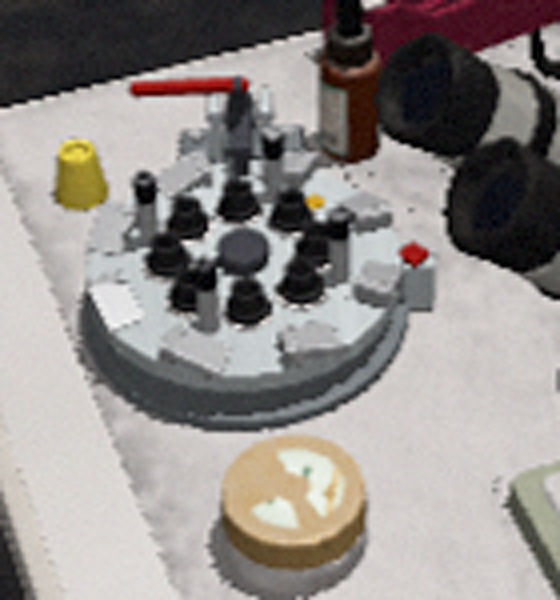

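The crops show the four peg tops (A at (407,98), (304,157), (518,156), (417,222); B at (144,178), (273,138), (340,214), (205,268)), the bar ends (A (240,178)/(280,252); B (247,85)/(133,88)), the pointer (A (348,138); B (413,254)) and the yellow dot in B at (315,201). Triangulating these.

```bash
cat > m.py <<'E'
from h import *
import itertools
np.set_printoptions(precision=4,suppress=True)
sa=lambda p:(230+p[0]/4-.4,165+p[1]/4-.4); sb=lambda p:(235+p[0]/4-.4,160+p[1]/4-.4)
T=lambda p,q:tri(ray('scene',sa(p)),ray('side',sb(q)))
PA=[(407,98),(304,157),(518,156),(417,222)];PB=[(144,178),(273,138),(340,214),(205,268)]
for i,p in enumerate(PA):
  for j,q in enumerate(PB):
    x,e=T(p,q)
    if abs(x[2]-.075)<.02 and e<.006: print('peg',i,j,x,e)
print('bar arm',T((240,178),(247,85)));print('bar free',T((280,252),(133,88)))
print('ptr',T((348,138),(413,254)))
print('dot',plane('side',sb((315,201)),.034))
print('plug top',T((273,395),(77,148)));print('pot',T((665,140),(290,485)));print('bottle top',T((103,100),(348,5)))
E
python3 m.py
```

```text
peg 0 2 [0.5241 0.1697 0.0759] 0.00015199300681785626
peg 1 1 [0.5167 0.2364 0.0743] 0.0005154267603592927
peg 2 3 [0.4565 0.1616 0.0742] 0.0004550282819691296
peg 3 0 [0.4485 0.23   0.0749] 0.0009701976934101677
bar arm (array([0.5162, 0.2729, 0.0801]), np.float64(0.0005233969414676438))
bar free (array([0.4628, 0.2923, 0.0803]), np.float64(0.0009042972761424446))
ptr (array([0.5631, 0.1733, 0.0347]), np.float64(0.00032226280331978577))
dot [0.5341 0.2284 0.034 ]
plug top (array([0.4363, 0.3166, 0.0334]), np.float64(0.0001318661429816441))
pot (array([0.457 , 0.0592, 0.0393]), np.float64(0.0010120226953125055))
bottle top (array([0.5819, 0.2979, 0.0965]), np.float64(0.0014371251267965319))
```

```bash
python3 - <<'E'
from m import *
S=lambda p,q:tri(ray('scene',p),ray('side',q))
for n,p,q in[('eyeA',(452,58),(363,217)),('eyeB',(432,68),(347,183)),('eyeA2',(432,68),(363,217)),('eyeB2',(452,58),(347,183)),('lampL',(430,33),(345,130))]: print(n,*S(p,q))
for n,p in[('post foot',(552,158)),('basket',(500,127)),('basketR',(578,150)),('tray corner',(370,188)),('tooltray',(465,180)),('deskcorner',(288,335))]: print(n,plane('scene',p,0))
print('side edge',plane('side',(260,350),0),plane('side',(210,195),0),plane('side',(428,380),0))
E
```

```text
peg 0 2 [0.5241 0.1697 0.0759] 0.00015199300681785626
peg 1 1 [0.5167 0.2364 0.0743] 0.0005154267603592927
peg 2 3 [0.4565 0.1616 0.0742] 0.0004550282819691296
peg 3 0 [0.4485 0.23   0.0749] 0.0009701976934101677
bar arm (array([0.5162, 0.2729, 0.0801]), np.float64(0.0005233969414676438))
bar free (array([0.4628, 0.2923, 0.0803]), np.float64(0.0009042972761424446))
ptr (array([0.5631, 0.1733, 0.0347]), np.float64(0.00032226280331978577))
dot [0.5341 0.2284 0.034 ]
plug top (array([0.4363, 0.3166, 0.0334]), np.float64(0.0001318661429816441))
pot (array([0.457 , 0.0592, 0.0393]), np.float64(0.0010120226953125055))
bottle top (array([0.5819, 0.2979, 0.0965]), np.float64(0.0014371251267965319))
eyeA [ 0.4764 -0.0808  0.2874] 0.0006383193370048896
eyeB [ 0.4805 -0.022   0.2847] 0.007322877476076638
eyeA2 [ 0.494  -0.0542  0.2654] 0.004613400216220481
eyeB2 [ 0.4644 -0.05    0.3047] 0.011543153510705248
lampL [ 0.4832 -0.008   0.3486] 0.007554342279689113
post foot [ 0.3801 -0.4208  0.    ]
basket [ 0.563  -0.4816  0.    ]
basketR [ 0.3596 -0.5126  0.    ]
tray corner [0.5644 0.0217 0.    ]
tooltray [ 0.4525 -0.1681  0.    ]
deskcorner [0.3513 0.4006 0.    ]
side edge [ 0.3506 -0.0104  0.    ] [0.3562 0.4015 0.    ] [ 0.5621 -0.1503  0.    ]
```

```bash
python3 - <<'E'
from h import *
a=cv2.imread('pics/scene0.png');o=get_obs();w=read_camera('wrist');b=cv2.imread('pics/side0.png')
A=cv2.resize(a[0:170,290:640],None,fx=2.28,fy=1.76*1.2,interpolation=cv2.INTER_CUBIC)[:,:798]
print(A.shape)
W=cv2.resize(w,(380,238));B=cv2.resize(b[90:290,320:640],(380,238))
C=np.zeros((600,800,3),np.uint8);C[:A.shape[0],:A.shape[1]]=A;C[361:599,:380]=W;C[361:599,400:780]=B
cv2.imwrite('pics/C.png',C)
print(proj('scene',[.248,-.574,.239]),proj('scene',[.38,-.42,.3]),proj('scene',[.38,-.42,.0]),proj('scene',[0,0,0]),proj('side',[.38,-.42,.1]),proj('wrist',[.38,-.42,0],o),proj('wrist',[.38,-.42,.1],o))
for h in(.2,.3,.4,.5): print(h,proj('scene',[.38,-.42,h]))
E
```

```text
(359, 798, 3)
[674.78567068  62.02344223] [589.80204258  32.37217107] [551.86975778 158.10500869] [656.54992041 343.00957028] [436.22033184 709.74018381] [230.14699798 -13.52883783] [196.53026378 -54.56140765]
0.2 [575.85877176  78.58945051]
0.3 [589.80204258  32.37217107]
0.4 [605.34204242 -19.13773099]
0.5 [622.7697064 -76.9046084]
```

View pics/C.png

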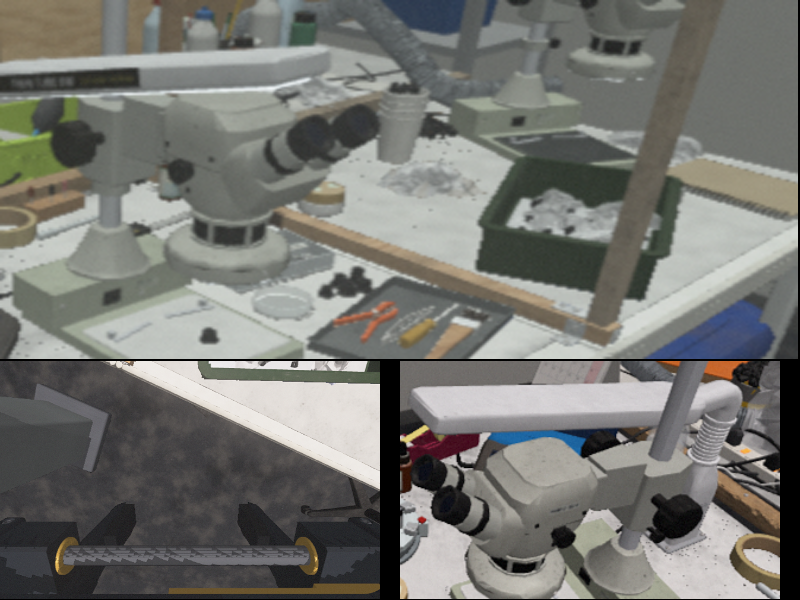

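The composite shows the wooden post upright at scene px (552,158)→(598,0), i.e. at about (0.38,-0.42) and tall, and the microscope eyepieces at scene (426,66)/(447,59), reaching x≈0.47, y -0.1..0 at z≈0.28. I'll swing inside both.

```bash
python3 - <<'E'
from h import *
np.set_printoptions(precision=3,suppress=True)
S=lambda p,q:tri(ray('scene',p),ray('side',q))
print(np.array(camera_model('wrist')['T_tool_cam']))
for p,q in [((426,66),(344,183)),((447,59),(366,211)),((178,184),(322,157))]: print(*S(p,q))
print(plane('scene',(232,240),0),plane('scene',(215,245),0),plane('scene',(160,185),0.06),plane('scene',(195,130),.1))
E
python3 -m inch '[{"gripper":0,"tx":-1.2,"ty":3.5,"az":0.1},{"gripper":0,"tx":-2.4,"ty":7.5,"az":0.2},{"gripper":0,"tx":-3.6,"ty":11,"az":0.3},{"gripper":0,"tx":-4.2,"ty":14.5,"az":0.4},{"gripper":0,"tx":-4.2,"ty":17.5,"az":0.5},{"gripper":0,"tx":-3,"ty":20,"az":0.6},{"gripper":0,"tx":-1,"ty":22.5,"az":0.7},{"gripper":0,"tx":1,"ty":25,"az":0.8},{"gripper":0,"tx":3,"ty":27.5,"az":0.9},{"gripper":0,"tx":4.5,"ty":29,"az":1.0},{"gripper":0,"tx":5.2,"ty":30.4,"az":1.1},{"gripper":0,"tx":5.2,"ty":30.4,"az":1.2}]' 10
```

```text
[[ 0.001 -0.951 -0.31   0.08 ]
 [ 1.     0.001  0.001 -0.   ]
 [-0.    -0.31   0.951 -0.146]
 [ 0.     0.     0.     1.   ]]
[ 0.483 -0.014  0.285] 0.0015930745570222125
[ 0.483 -0.073  0.286] 0.0019925911258591206
[0.639 0.391 0.079] 0.0434352822742535
[0.597 0.349 0.   ] [0.604 0.38  0.   ] [0.767 0.402 0.06 ] [0.873 0.268 0.1  ]invalid input at $[0]: expected keys gripper, tx, ty, tz, ax, ay, az
```

```bash
python3 -m inch '[{"gripper":0,"tx":-1.2,"ty":3.5,"tz":0,"ax":0,"ay":0,"az":0.1},{"gripper":0,"tx":-2.4,"ty":7.5,"tz":0,"ax":0,"ay":0,"az":0.2},{"gripper":0,"tx":-3.6,"ty":11,"tz":0,"ax":0,"ay":0,"az":0.3},{"gripper":0,"tx":-4.2,"ty":14.5,"tz":0,"ax":0,"ay":0,"az":0.4},{"gripper":0,"tx":-4.2,"ty":17.5,"tz":0,"ax":0,"ay":0,"az":0.5},{"gripper":0,"tx":-3,"ty":20,"tz":0,"ax":0,"ay":0,"az":0.6},{"gripper":0,"tx":-1,"ty":22.5,"tz":0,"ax":0,"ay":0,"az":0.7},{"gripper":0,"tx":1,"ty":25,"tz":0,"ax":0,"ay":0,"az":0.8},{"gripper":0,"tx":3,"ty":27.5,"tz":0,"ax":0,"ay":0,"az":0.9},{"gripper":0,"tx":4.5,"ty":29,"tz":0,"ax":0,"ay":0,"az":1.0},{"gripper":0,"tx":5.2,"ty":30.4,"tz":0,"ax":0,"ay":0,"az":1.1},{"gripper":0,"tx":5.2,"ty":30.4,"tz":0,"ax":0,"ay":0,"az":1.2}]' 10
```

```text
time_s: 1.15
ee_pos: [0.3027, -0.2666, 0.239]
tcp_rot: [[-0.049, 0.999, 0.002], [0.999, 0.049, 0.001], [0.001, 0.002, -1.0]]
wrist_force: [-0.7, -0.3, 1.2]
width: 0.0105
grasp_force: 0.0
```

```bash
python3 -m inch '[{"gripper":0,"tx":1.5,"ty":3.5,"tz":0,"ax":0,"ay":0,"az":0.11},{"gripper":0,"tx":3,"ty":7,"tz":0,"ax":0,"ay":0,"az":0.22},{"gripper":0,"tx":4.5,"ty":10.5,"tz":0,"ax":0,"ay":0,"az":0.33},{"gripper":0,"tx":5.5,"ty":14,"tz":0,"ax":0,"ay":0,"az":0.44},{"gripper":0,"tx":6,"ty":17.5,"tz":0,"ax":0,"ay":0,"az":0.55},{"gripper":0,"tx":6.3,"ty":21,"tz":0,"ax":0,"ay":0,"az":0.66},{"gripper":0,"tx":6.6,"ty":24.5,"tz":0,"ax":0,"ay":0,"az":0.77},{"gripper":0,"tx":7,"ty":28,"tz":0,"ax":0,"ay":0,"az":0.88},{"gripper":0,"tx":8,"ty":31.5,"tz":0,"ax":0,"ay":0,"az":0.99},{"gripper":0,"tx":9,"ty":35,"tz":0,"ax":0,"ay":0,"az":1.1},{"gripper":0,"tx":10,"ty":38,"tz":0,"ax":0,"ay":0,"az":1.18},{"gripper":0,"tx":10,"ty":38,"tz":0,"ax":0,"ay":0,"az":1.18}]'
python3 - <<'E'
from h import *
o=get_obs();w=read_camera('wrist');cv2.imwrite('pics/w1.png',w);print(o['ee_pos'],o['joints'])
for X in [(.482,.286,.078),(.5631,.1733,.0347),(.4485,.23,.075),(.5167,.2364,.075)]: print(proj('wrist',X,o))
E
```

```text
time_s: 2.15
ee_pos: [0.4028, 0.118, 0.2396]
tcp_rot: [[-0.942, 0.336, 0.004], [0.336, 0.942, 0.008], [-0.001, 0.009, -1.0]]
wrist_force: [0.6, 0.6, -0.5]
width: 0.0006
grasp_force: 0.0
[0.40279969 0.11800412 0.2396428 ] [ 0.17124117  0.53202764 -0.84913163  2.13478181  0.60594439  0.72280872
  0.14854734]
[495.79045423 193.00071327]
[397.69134564 269.8161185 ]
[432.99976976 180.11090418]
[453.36091477 236.29807702]
```

View pics/w1.png

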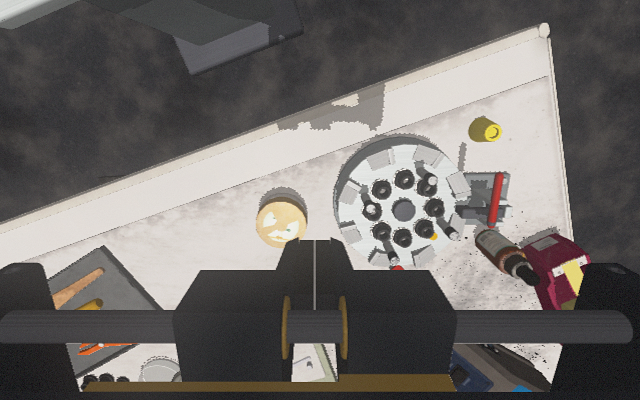

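The wrist view confirms the layout: bar at (497,200) against (496,193) predicted for its push point, pegs near (432,180) and (453,236), dot (434,237), pointer (397,267). Now to the dial side of the bar.

```bash
python3 -m inch '[{"gripper":0,"tx":1.7,"ty":3.4,"tz":0,"ax":0,"ay":0,"az":0},{"gripper":0,"tx":3.4,"ty":6.9,"tz":-2,"ax":0,"ay":0,"az":0},{"gripper":0,"tx":5.1,"ty":10.3,"tz":-4,"ax":0,"ay":0,"az":0},{"gripper":0,"tx":6.8,"ty":13.8,"tz":-6,"ax":0,"ay":0,"az":0},{"gripper":0,"tx":6.8,"ty":13.8,"tz":-9,"ax":0,"ay":0,"az":0},{"gripper":0,"tx":6.8,"ty":13.8,"tz":-12,"ax":0,"ay":0,"az":0},{"gripper":0,"tx":6.8,"ty":13.8,"tz":-14,"ax":0,"ay":0,"az":0},{"gripper":0,"tx":6.8,"ty":13.8,"tz":-14,"ax":0,"ay":0,"az":0}]'
python3 - <<'E'
from h import *
o=get_obs();C=np.array([.4865,.1994]);R=np.array([[.943,-.332],[.332,.943]])
print('carousel xy',R@(o['ee_pos'][:2]-C))
b=read_camera('side');a=read_camera('scene')
B=cv2.resize(b[110:310,215:375],(480,600),interpolation=cv2.INTER_CUBIC);A=cv2.resize(a[130:290,240:400],(320,320))
D=np.zeros((600,800,3),np.uint8);D[:,:480]=B;D[:320,480:]=A;cv2.imwrite('pics/D.png',D)
E
```

```text
time_s: 2.87
ee_pos: [0.4665, 0.245, 0.095]
tcp_rot: [[-0.938, 0.347, -0.006], [0.347, 0.938, -0.006], [0.004, -0.008, -1.0]]
wrist_force: [-1.2, -0.8, 0.8]
width: 0.0009
grasp_force: 0.0
carousel xy [-0.03402851  0.03634518]
```

View pics/D.png

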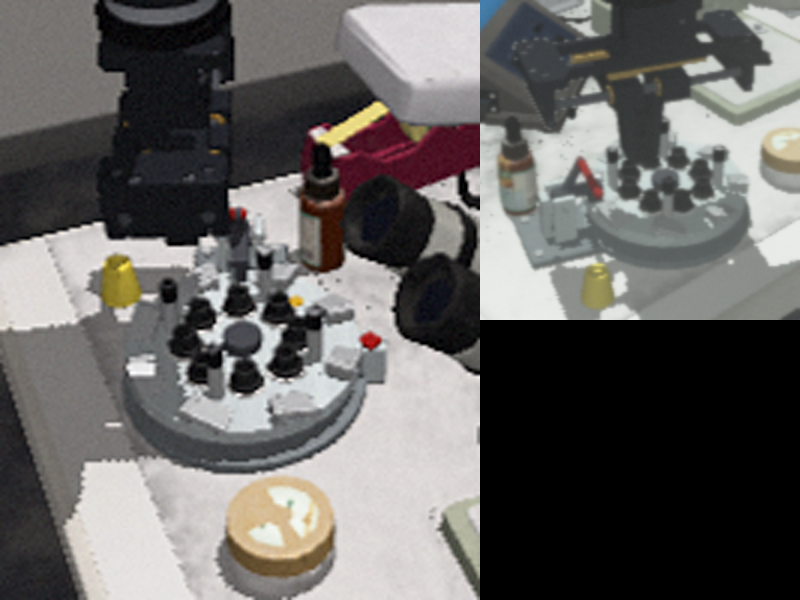

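The side and scene views show the closed fingers above the rim just on the dial side of the bar (bar at scene-inset (588,178)), with the neighbours untouched. Settle, then descend.

```bash
python3 -m inch '[{"gripper":0,"tx":0,"ty":0,"tz":0,"ax":0,"ay":0,"az":0},{"gripper":0,"tx":0,"ty":0,"tz":0,"ax":0,"ay":0,"az":0},{"gripper":0,"tx":0,"ty":0,"tz":0,"ax":0,"ay":0,"az":0}]'
```

```text
time_s: 3.22
ee_pos: [0.4693, 0.2486, 0.1002]
tcp_rot: [[-0.938, 0.346, 0.002], [0.346, 0.938, 0.001], [-0.002, 0.002, -1.0]]
wrist_force: [-0.0, -0.0, 0.3]
width: 0.0003
grasp_force: 0.0
```

```bash
python3 -m inch '[{"gripper":0,"tx":0.27,"ty":0.75,"tz":0,"ax":0,"ay":0,"az":0},{"gripper":0,"tx":0.27,"ty":0.75,"tz":-1.2,"ax":0,"ay":0,"az":0},{"gripper":0,"tx":0.27,"ty":0.75,"tz":-2.4,"ax":0,"ay":0,"az":0},{"gripper":0,"tx":0.27,"ty":0.75,"tz":-3.6,"ax":0,"ay":0,"az":0},{"gripper":0,"tx":0.27,"ty":0.75,"tz":-3.6,"ax":0,"ay":0,"az":0},{"gripper":0,"tx":0.27,"ty":0.75,"tz":-3.6,"ax":0,"ay":0,"az":0}]' && python3 -m inch '[{"gripper":0,"tx":0.13,"ty":0.38,"tz":0,"ax":0,"ay":0,"az":0},{"gripper":0,"tx":0.26,"ty":0.76,"tz":0,"ax":0,"ay":0,"az":0},{"gripper":0,"tx":0.4,"ty":1.13,"tz":0,"ax":0,"ay":0,"az":0},{"gripper":0,"tx":0.53,"ty":1.5,"tz":0,"ax":0,"ay":0,"az":0},{"gripper":0,"tx":0.66,"ty":1.9,"tz":0,"ax":0,"ay":0,"az":0},{"gripper":0,"tx":0.8,"ty":2.26,"tz":0,"ax":0,"ay":0,"az":0}]'
```

```text
time_s: 3.72
ee_pos: [0.4703, 0.2553, 0.0614]
tcp_rot: [[-0.939, 0.345, -0.002], [0.345, 0.939, -0.002], [0.001, -0.003, -1.0]]
wrist_force: [-0.3, -0.3, 0.4]
width: 0.0007
grasp_force: 0.0
time_s: 4.22
ee_pos: [0.4794, 0.2791, 0.063]
tcp_rot: [[-0.938, 0.345, 0.0], [0.345, 0.938, 0.0], [-0.0, 0.0, -1.0]]
wrist_force: [0.4, -0.4, 1.0]
width: 0.0001
grasp_force: 0.3
```

```bash
python3 -m inch '[{"gripper":0,"tx":0.13,"ty":0.38,"tz":0,"ax":0,"ay":0,"az":0},{"gripper":0,"tx":0.26,"ty":0.76,"tz":0,"ax":0,"ay":0,"az":0},{"gripper":0,"tx":0.4,"ty":1.13,"tz":0,"ax":0,"ay":0,"az":0},{"gripper":0,"tx":0.53,"ty":1.5,"tz":0,"ax":0,"ay":0,"az":0},{"gripper":0,"tx":0.66,"ty":1.9,"tz":0,"ax":0,"ay":0,"az":0},{"gripper":0,"tx":0.8,"ty":2.26,"tz":0,"ax":0,"ay":0,"az":0},{"gripper":0,"tx":0.9,"ty":2.55,"tz":0,"ax":0,"ay":0,"az":0},{"gripper":0,"tx":0.98,"ty":2.8,"tz":0,"ax":0,"ay":0,"az":0},{"gripper":0,"tx":0.98,"ty":2.8,"tz":0,"ax":0,"ay":0,"az":0}]'
python3 - <<'E'
from h import *
o=get_obs();print(o['ee_pos'],o['wrist_force'])
b=read_camera('side');a=read_camera('scene')
cv2.imwrite('pics/s2.png',a);cv2.imwrite('pics/d2.png',b)
for n,im,bx in(('scene',a,(230,165,420,295)),('side',b,(235,150,325,310))):
    for c,s in blobs(im,(0,120,60),(6,255,255),bx,5)[0]+blobs(im,(172,120,60),(180,255,255),bx,5)[0]: print(n,c,s)
for X in [(.0,.08,.078),(-.054,.08,.078),(0,.125,.075),(-.054,.125,.075)]:
    W=[.4865+.943*X[0]+.332*X[1],.1994-.332*X[0]+.943*X[1],X[2]];print(X,proj('scene',W),proj('side',W))
E
```

```text
time_s: 4.97
ee_pos: [0.4891, 0.3075, 0.0628]
tcp_rot: [[-0.939, 0.345, 0.0], [0.345, 0.939, 0.001], [0.0, 0.001, -1.0]]
wrist_force: [0.2, 0.5, -0.4]
width: 0.0008
grasp_force: 0.0
[0.48912936 0.30746131 0.06281327] [ 0.19722138  0.47322392 -0.41519017]
scene [316.3 199.3] [314 198   6   3  10]
scene [265.2 218.6] [264 217   3   5  10]
side [317.44444444 157.55555556] [316 155   4   6   9]
(0.0, 0.08, 0.078) [289.62060442 211.057584  ] [294.45843658 181.75793807]
(-0.054, 0.08, 0.078) [299.2729413  228.63731821] [267.28962001 182.85259019]
(0, 0.125, 0.075) [264.51432105 217.64953348] [294.4287354  169.81611406]
(-0.054, 0.125, 0.075) [272.92107666 235.86830105] [268.33367746 170.85358357]
```

```bash
python3 -m inch '[{"gripper":0,"tx":-0.5,"ty":-1.4,"tz":0,"ax":0,"ay":0,"az":0},{"gripper":0,"tx":-1,"ty":-2.8,"tz":0,"ax":0,"ay":0,"az":0},{"gripper":0,"tx":-1.2,"ty":-3.4,"tz":2,"ax":0,"ay":0,"az":0},{"gripper":0,"tx":-1.4,"ty":-4,"tz":4,"ax":0,"ay":0,"az":0},{"gripper":0,"tx":-2.5,"ty":-5,"tz":4.5,"ax":0,"ay":0,"az":-0.12},{"gripper":0,"tx":-3.5,"ty":-6,"tz":4.5,"ax":0,"ay":0,"az":-0.24},{"gripper":0,"tx":-4.5,"ty":-7,"tz":4.5,"ax":0,"ay":0,"az":-0.36},{"gripper":0,"tx":-5.5,"ty":-8,"tz":4.5,"ax":0,"ay":0,"az":-0.48},{"gripper":0,"tx":-6.5,"ty":-9,"tz":4.5,"ax":0,"ay":0,"az":-0.6},{"gripper":0,"tx":-7.1,"ty":-9.5,"tz":4.5,"ax":0,"ay":0,"az":-0.72},{"gripper":0,"tx":-7.1,"ty":-9.5,"tz":4.5,"ax":0,"ay":0,"az":-0.72},{"gripper":0,"tx":-7.1,"ty":-9.5,"tz":4.5,"ax":0,"ay":0,"az":-0.72}]'
python3 - <<'E'
from h import *
o=get_obs()
b=read_camera('side');a=read_camera('scene')
for n,im,bx in(('scene',a,(230,165,420,295)),('side',b,(235,150,360,310))):
    for c,s in blobs(im,(0,120,60),(6,255,255),bx,5)[0]+blobs(im,(172,120,60),(180,255,255),bx,5)[0]: print(n,c,s)
    for c,s in blobs(im,(20,120,100),(32,255,255),bx,5)[0]: print(n,'yel',c,s)
B=cv2.resize(b[110:310,215:375],(480,600),interpolation=cv2.INTER_CUBIC);A=cv2.resize(a[130:290,240:400],(320,320))
D=np.zeros((600,800,3),np.uint8);D[:,:480]=B;D[:320,480:]=A;cv2.imwrite('pics/E.png',D)
E
```

```text
time_s: 6.07
ee_pos: [0.4181, 0.2116, 0.108]
tcp_rot: [[-0.481, 0.877, 0.001], [0.877, 0.481, -0.0], [-0.001, 0.0, -1.0]]
wrist_force: [0.3, -0.2, 0.7]
width: 0.0002
grasp_force: 0.0
scene [316.625 199.375] [315 199   5   2   8]
scene [268.78688525 225.47540984] [264 217  11  18  61]
side [282.68181818 169.45454545] [272 168  21   4  66]
side [338.03846154 223.15384615] [335 221   7   6  26]
side [341.80434783 158.55072464] [326 150  31  17 138]
side [357.5 154. ] [356 153   4   3   6]
side [348.04761905 166.        ] [344 163   9   8  21]
side [357.33333333 162.83333333] [355 162   5   3   6]
side [329.         168.69230769] [328 166   4   7  13]
side [357.85714286 167.28571429] [356 166   4   3   7]
side [334.8 168.6] [333 168   4   2   5]
side [352.09090909 170.63636364] [350 169   5   4  11]
side [330.4 174.8] [330 174   2   3   5]
side yel [254.91489362 207.22340426] [249 202  13  10  94]
side yel [313. 210.] [311 209   5   3  11]
```

View pics/E.png

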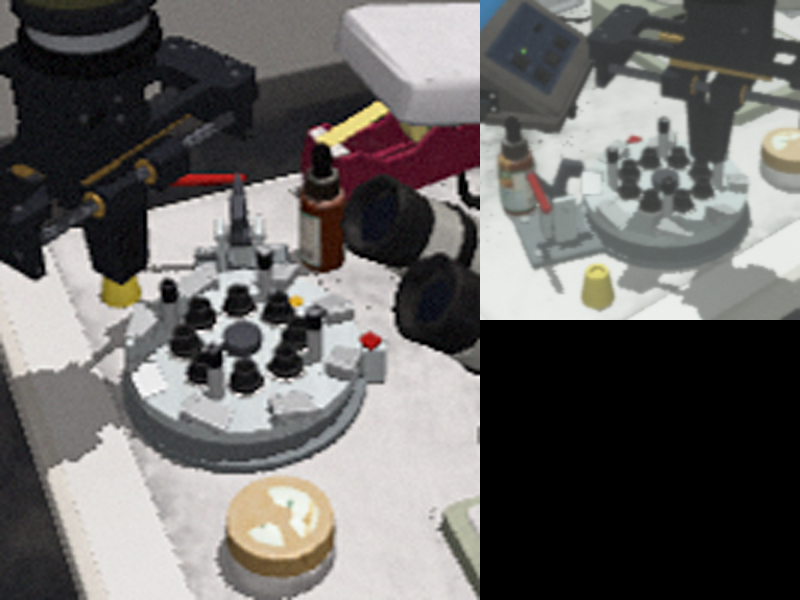

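The bar is up: red blob at scene (269,225) equals the raised-rest prediction, and the dot is still at side (313,210). Descend beside peg 3, then push it along the chord.

```bash
python3 -m inch '[{"gripper":0,"tx":0,"ty":0,"tz":-1.6,"ax":0,"ay":0,"az":0},{"gripper":0,"tx":0,"ty":0,"tz":-3.2,"ax":0,"ay":0,"az":0},{"gripper":0,"tx":0,"ty":0,"tz":-4.8,"ax":0,"ay":0,"az":0},{"gripper":0,"tx":0,"ty":0,"tz":-4.8,"ax":0,"ay":0,"az":0},{"gripper":0,"tx":0,"ty":0,"tz":-4.8,"ax":0,"ay":0,"az":0}]' && python3 -m inch '[{"gripper":0,"tx":0.3,"ty":0.17,"tz":0,"ax":0,"ay":0,"az":0},{"gripper":0,"tx":0.6,"ty":0.34,"tz":0,"ax":0,"ay":0,"az":0},{"gripper":0,"tx":0.9,"ty":0.51,"tz":0,"ax":0,"ay":0,"az":0},{"gripper":0,"tx":1.15,"ty":0.65,"tz":0,"ax":0,"ay":0,"az":0},{"gripper":0,"tx":1.4,"ty":0.8,"tz":0,"ax":0,"ay":0,"az":0},{"gripper":0,"tx":1.65,"ty":0.94,"tz":0,"ax":0,"ay":0,"az":0},{"gripper":0,"tx":1.9,"ty":1.08,"tz":0,"ax":0,"ay":0,"az":0},{"gripper":0,"tx":2.15,"ty":1.22,"tz":0,"ax":0,"ay":0,"az":0},{"gripper":0,"tx":2.4,"ty":1.36,"tz":0,"ax":0,"ay":0,"az":0}]'
python3 - <<'E'
from h import *
o=get_obs();print(o['ee_pos'],o['wrist_force'])
b=read_camera('side')
for c,s in blobs(b,(20,120,100),(32,255,255),(285,180,360,250),4)[0]: print('yel',c,s,plane('side',c,.034))
for t in (0,-.2,-.3,-.4,-.5,-.6,-.7,-.785,-.85):
    a=.785+t-.338; print(t,proj('side',[.4865+.053*np.cos(a),.1994+.053*np.sin(a),.034]))
E
```

```text
time_s: 6.58
ee_pos: [0.418, 0.2119, 0.0593]
tcp_rot: [[-0.479, 0.878, -0.001], [0.878, 0.479, -0.0], [0.0, -0.001, -1.0]]
wrist_force: [-0.4, 0.7, 0.2]
width: 0.0005
grasp_force: 0.0
time_s: 7.33
ee_pos: [0.4414, 0.2254, 0.0596]
tcp_rot: [[-0.478, 0.878, -0.001], [0.878, 0.478, -0.0], [0.001, -0.001, -1.0]]
wrist_force: [-3.6, 0.4, 0.2]
width: 0.0005
grasp_force: 1.4
[0.44137521 0.22544335 0.05961613] [-3.63389594  0.40612939  0.19874659]
yel [317.14285714 213.07142857] [315 212   5   3  14] [0.53738562 0.21638933 0.034     ]
0 [314.57888286 211.66251028]
-0.2 [318.14602427 214.24690803]
-0.3 [319.63031729 215.72191569]
-0.4 [320.89297922 217.30278399]
-0.5 [321.91931433 218.97593773]
-0.6 [322.69639077 220.72660153]
-0.7 [323.21326012 222.5388663 ]
-0.785 [323.44141448 224.11508849]
-0.85 [323.4822087  225.33542022]
```

```bash
python3 -m inch '[{"gripper":0,"tx":0.25,"ty":0.14,"tz":0,"ax":0,"ay":0,"az":0},{"gripper":0,"tx":0.5,"ty":0.27,"tz":0,"ax":0,"ay":0,"az":0},{"gripper":0,"tx":0.75,"ty":0.41,"tz":0,"ax":0,"ay":0,"az":0},{"gripper":0,"tx":1.0,"ty":0.54,"tz":0,"ax":0,"ay":0,"az":0},{"gripper":0,"tx":1.25,"ty":0.68,"tz":0,"ax":0,"ay":0,"az":0},{"gripper":0,"tx":1.5,"ty":0.81,"tz":0,"ax":0,"ay":0,"az":0},{"gripper":0,"tx":1.7,"ty":0.92,"tz":0,"ax":0,"ay":0,"az":0},{"gripper":0,"tx":1.7,"ty":0.92,"tz":0,"ax":0,"ay":0,"az":0}]'
python3 - <<'E'
from h import *
o=get_obs();print(o['ee_pos'],o['wrist_force'])
b=read_camera('side');cv2.imwrite('pics/d3.png',b)
for c,s in blobs(b,(20,120,100),(32,255,255),(285,180,360,250),3)[0]: print('yel',c,s,plane('side',c,.034))
E
```

```text
time_s: 8.05
ee_pos: [0.4601, 0.2343, 0.0597]
tcp_rot: [[-0.477, 0.879, 0.001], [0.879, 0.477, 0.0], [-0.001, 0.001, -1.0]]
wrist_force: [-1.1, -0.2, 0.0]
width: 0.0006
grasp_force: 0.3
[0.46006592 0.2342898  0.05974876] [-1.06816677 -0.22306697  0.04831745]
yel [322.5 220. ] [321 219   4   3  12] [0.53933125 0.19340853 0.034     ]
```

```bash
python3 - <<'E'
from h import *
b=cv2.imread('pics/d3.png');a=read_camera('scene')
A=cv2.resize(a[170:260,290:390],(400,360),interpolation=cv2.INTER_CUBIC)
B=cv2.resize(b[180:270,250:350],(400,360),interpolation=cv2.INTER_CUBIC)
cv2.imwrite('pics/F.png',np.hstack([A,B]))
E
```

```text
(no output)
```

View pics/F.png

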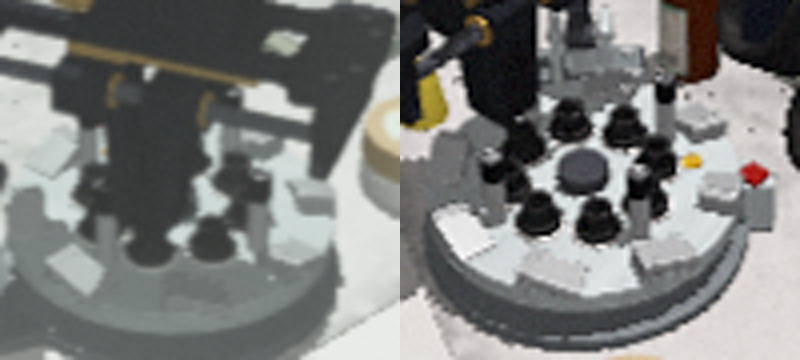

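In F's right half: peg tops at (665,80), (638,178), (490,157), dot (691,160), pointer (754,172). The dot is nearly in line with the pointer. I'll compare the peg angles with the start.

```bash
python3 - <<'E' | grep -v -e peg -e bar -e ptr
from m import *
C=np.array([.4865,.1994])
ang=lambda X:(np.degrees(np.arctan2(*(X[:2]-C)[::-1])),np.hypot(*(X[:2]-C)))
for q in PB: print('start',ang(plane('side',sb(q),.075)))
for q in[(265,80),(238,178),(90,157)]: print('now',ang(plane('side',(250+q[0]/4-.4,180+q[1]/4-.4),.075)))
print('ptr',ang(plane('side',sb((413,254)),.0345)),'dot0',ang(plane('side',(313,210),.034)),'dot',ang(plane('side',(322.5,220),.034)))
E
```

```text
dot [0.5341 0.2284 0.034 ]
plug top (array([0.4363, 0.3166, 0.0334]), np.float64(0.0001318661429816441))
pot (array([0.457 , 0.0592, 0.0393]), np.float64(0.0010120226953125055))
bottle top (array([0.5819, 0.2979, 0.0965]), np.float64(0.0014371251267965319))
start (np.float64(139.854053132945), np.float64(0.04852798972804571))
start (np.float64(50.47988671165066), np.float64(0.046176361713613896))
start (np.float64(-36.92915557938326), np.float64(0.04771799822573113))
start (np.float64(-128.23782785171505), np.float64(0.04958995277821102))
now (np.float64(12.46133941098746), np.float64(0.047396245716150406))
now (np.float64(-78.813077041416), np.float64(0.04989375445997475))
now (np.float64(-168.3825050391193), np.float64(0.048001850008171976))
```

```bash
python3 -m inch '[{"gripper":0,"tx":0.16,"ty":0.08,"tz":0,"ax":0,"ay":0,"az":0},{"gripper":0,"tx":0.33,"ty":0.18,"tz":0,"ax":0,"ay":0,"az":0},{"gripper":0,"tx":0.33,"ty":0.18,"tz":0,"ax":0,"ay":0,"az":0},{"gripper":0,"tx":0.33,"ty":0.18,"tz":0,"ax":0,"ay":0,"az":0}]'
python3 - <<'E'
from h import *
b=read_camera('side');C=np.array([.4865,.1994])
ang=lambda X:(np.degrees(np.arctan2(*(X[:2]-C)[::-1])),np.hypot(*(X[:2]-C)))
b0=cv2.imread('pics/side0.png');b3=cv2.imread('pics/d3.png')
for im in(b0,b3,b):
    h=cv2.cvtColor(im,cv2.COLOR_BGR2HSV)[180:250,285:360].astype(float)
    w=((h[...,0]>15)&(h[...,0]<35))*np.clip(h[...,1]-50,0,None); 
    k=cv2.inRange(im[180:250,285:360],(0,100,130),(130,255,255));w*=cv2.dilate(k,np.ones((3,3)))>0
    y,x=np.mgrid[180:250,285:360];c=((w*x).sum()/w.sum(),(w*y).sum()/w.sum()); print(c,ang(plane('side',c,.034)),w.astype(bool).sum())
E
```

```text
time_s: 8.48
ee_pos: [0.4625, 0.2357, 0.0597]
tcp_rot: [[-0.477, 0.879, 0.0], [0.879, 0.477, -0.001], [-0.001, -0.0, -1.0]]
wrist_force: [-1.3, -1.7, 0.4]
width: 0.0006
grasp_force: 0.7
(np.float64(314.2948328267477), np.float64(210.19250253292807)) (np.float64(29.142229039742496), np.float64(0.05600703454777927)) 19
(np.float64(322.4786412763767), np.float64(219.9897066392177)) (np.float64(-6.42661148800239), np.float64(0.053138433979225894)) 18
(np.float64(324.37380832915204), np.float64(220.04967385850478)) (np.float64(-7.65381329733182), np.float64(0.05662121550333496)) 19
```

```bash
python3 -m inch '[{"gripper":0,"tx":0.13,"ty":0.07,"tz":0,"ax":0,"ay":0,"az":0},{"gripper":0,"tx":0.13,"ty":0.07,"tz":0,"ax":0,"ay":0,"az":0},{"gripper":0,"tx":0.13,"ty":0.07,"tz":0,"ax":0,"ay":0,"az":0},{"gripper":0,"tx":-0.5,"ty":-0.3,"tz":0,"ax":0,"ay":0,"az":0},{"gripper":0,"tx":-1.1,"ty":-0.6,"tz":0,"ax":0,"ay":0,"az":0},{"gripper":0,"tx":-1.1,"ty":-0.6,"tz":2,"ax":0,"ay":0,"az":0},{"gripper":0,"tx":-1.1,"ty":-0.6,"tz":4,"ax":0,"ay":0,"az":0},{"gripper":0,"tx":-1.1,"ty":-0.6,"tz":6,"ax":0,"ay":0,"az":0},{"gripper":0,"tx":-1.1,"ty":-0.6,"tz":6,"ax":0,"ay":0,"az":0}]' && python3 -m inch '[{"gripper":0,"tx":0.6,"ty":1.5,"tz":0,"ax":0,"ay":0,"az":0.1},{"gripper":0,"tx":1.2,"ty":3,"tz":0,"ax":0,"ay":0,"az":0.2},{"gripper":0,"tx":1.8,"ty":4.5,"tz":0,"ax":0,"ay":0,"az":0.3},{"gripper":0,"tx":2.4,"ty":6,"tz":0,"ax":0,"ay":0,"az":0.4},{"gripper":0,"tx":3,"ty":7.5,"tz":0,"ax":0,"ay":0,"az":0.5},{"gripper":0,"tx":3.6,"ty":9,"tz":0,"ax":0,"ay":0,"az":0.6},{"gripper":0,"tx":4.5,"ty":10.8,"tz":0,"ax":0,"ay":0,"az":0.72},{"gripper":0,"tx":5.5,"ty":12.9,"tz":0,"ax":0,"ay":0,"az":0.72},{"gripper":0,"tx":5.5,"ty":12.9,"tz":0,"ax":0,"ay":0,"az":0.72},{"gripper":0,"tx":5.5,"ty":12.9,"tz":0,"ax":0,"ay":0,"az":0.72}]'
python3 - <<'E'
from h import *
o=get_obs();C=np.array([.4865,.1994]);R=np.array([[.943,-.332],[.332,.943]])
print('car',R@(o['ee_pos'][:2]-C))
b=read_camera('side');a=read_camera('scene');cv2.imwrite('pics/s4.png',a)
A=cv2.resize(a[150:290,250:390],(400,400),interpolation=cv2.INTER_CUBIC)
B=cv2.resize(b[160:270,245:355],(400,400),interpolation=cv2.INTER_CUBIC)
cv2.imwrite('pics/G.png',np.hstack([A,B]))
for n,im,bx in(('scene',a,(230,165,420,295)),('side',b,(235,150,360,310))):
    for c,s in blobs(im,(0,120,60),(6,255,255),bx,5)[0]+blobs(im,(172,120,60),(180,255,255),bx,5)[0]: print(n,c,s)
E
```

```text
time_s: 9.28
ee_pos: [0.4523, 0.232, 0.1227]
tcp_rot: [[-0.478, 0.878, 0.005], [0.878, 0.478, 0.004], [0.002, 0.006, -1.0]]
wrist_force: [-0.4, 0.1, -0.1]
width: 0.0008
grasp_force: 0.0
time_s: 10.12
ee_pos: [0.5056, 0.3604, 0.1188]
tcp_rot: [[-0.939, 0.344, -0.0], [0.344, 0.939, 0.001], [0.001, 0.001, -1.0]]
wrist_force: [-0.5, -0.6, 0.0]
width: 0.0007
grasp_force: 0.0
car [-0.03547175  0.15816554]
scene [266.48148148 220.59259259] [264 217   6   8  27]
side [280.75       169.46052632] [269 168  24   4  76]
side [337.96153846 223.07692308] [335 221   7   6  26]
side [342.48333333 160.475     ] [332 150  23  20 120]
side [357.20833333 159.125     ] [355 152   5  14  24]
side [317.  160.2] [316 159   3   4   5]
side [331.53333333 161.4       ] [328 159   7   5  15]
side [351.42857143 164.71428571] [350 163   4   4   7]
side [329.7037037  169.74074074] [327 164   6  13  27]
side [353.1 170.2] [350 167   8   6  20]
```

View pics/G.png

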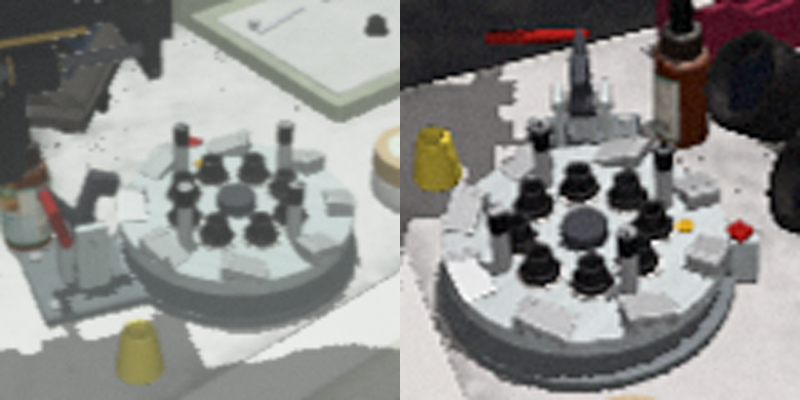

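G shows the bar still raised (right half (537,35)), with peg tops at left (181,128), (285,128), (184,182), (293,188) and right (540,126), (664,146), (500,219), (627,232). The dot is at right (685,226), beside the pointer at (740,231). Measuring the turn from these.

```bash
python3 - <<'E'
from h import *
k=400/140;k2=400/110
sa=lambda p:(250+p[0]/k-.4,150+p[1]/k-.4);sb=lambda p:(245+p[0]/k2-.4,160+p[1]/k2-.4)
C=np.array([.4865,.1994]);T=lambda p,q:tri(ray('scene',sa(p)),ray('side',sb(q)))
ang=lambda X:np.arctan2(*(X[:2]-C)[::-1])
for p in[(181,128),(285,128),(184,182),(293,188)]:
  for q in[(140,126),(264,146),(100,219),(227,232)]:
    x,e=T(p,q)
    if abs(x[2]-.075)<.02 and e<.006: print(x.round(4),round(e,4),(ang(x)+.675+np.pi/4)%(np.pi/2)-np.pi/2-np.pi/4+np.pi/4,np.hypot(*(x[:2]-C)))
x,e=T((199,163),(285,226));print('dot',x,ang(x));x,e=T((193,142),(340,231));print('ptr',x,ang(x))
E
```

```text
[0.5338 0.2069 0.0752] 0.001 -1.5231691398768428 0.047938939591606895
[0.4927 0.1537 0.074 ] 0.0012 -1.54745757898131 0.0461486033730338
[0.4801 0.2465 0.078 ] 0.0006 -1.5460896139124403 0.04757303062529995
[0.4406 0.1927 0.0706] 0.0009 -1.5366707425295232 0.04635309441127861
dot [0.53800931 0.18705438 0.03571797] -0.23524001348779405
ptr [0.56289974 0.17258686 0.03458102] -0.3375284849286867
```

The dial is at about -0.75 (pegs average -0.753, dot agrees), well within the gap tolerance. Lower outside the bar and push it back.

```bash
python3 -m inch '[{"gripper":0,"tx":0,"ty":0,"tz":-2,"ax":0,"ay":0,"az":0},{"gripper":0,"tx":0,"ty":0,"tz":-4,"ax":0,"ay":0,"az":0},{"gripper":0,"tx":0,"ty":0,"tz":-5.6,"ax":0,"ay":0,"az":0},{"gripper":0,"tx":0,"ty":0,"tz":-5.6,"ax":0,"ay":0,"az":0}]' && python3 -m inch '[{"gripper":0,"tx":-0.12,"ty":-0.34,"tz":0,"ax":0,"ay":0,"az":0},{"gripper":0,"tx":-0.24,"ty":-0.68,"tz":0,"ax":0,"ay":0,"az":0},{"gripper":0,"tx":-0.36,"ty":-1.02,"tz":0,"ax":0,"ay":0,"az":0},{"gripper":0,"tx":-0.48,"ty":-1.36,"tz":0,"ax":0,"ay":0,"az":0},{"gripper":0,"tx":-0.6,"ty":-1.7,"tz":0,"ax":0,"ay":0,"az":0},{"gripper":0,"tx":-0.72,"ty":-2.04,"tz":0,"ax":0,"ay":0,"az":0},{"gripper":0,"tx":-0.84,"ty":-2.38,"tz":0,"ax":0,"ay":0,"az":0},{"gripper":0,"tx":-0.96,"ty":-2.72,"tz":0,"ax":0,"ay":0,"az":0},{"gripper":0,"tx":-1.08,"ty":-3.06,"tz":0,"ax":0,"ay":0,"az":0},{"gripper":0,"tx":-1.2,"ty":-3.4,"tz":0,"ax":0,"ay":0,"az":0},{"gripper":0,"tx":-1.32,"ty":-3.74,"tz":0,"ax":0,"ay":0,"az":0},{"gripper":0,"tx":-1.42,"ty":-4.04,"tz":0,"ax":0,"ay":0,"az":0}]'
python3 - <<'E'
from h import *
o=get_obs();C=np.array([.4865,.1994]);R=np.array([[.943,-.332],[.332,.943]])
print('car',R@(o['ee_pos'][:2]-C),o['wrist_force'])
b=read_camera('side');a=read_camera('scene')
for n,im,bx in(('scene',a,(230,165,420,295)),('side',b,(255,150,315,310))):
    for c,s in blobs(im,(0,120,60),(6,255,255),bx,5)[0]+blobs(im,(172,120,60),(180,255,255),bx,5)[0]: print(n,c,s)
E
```

```text
time_s: 10.55
ee_pos: [0.5046, 0.3559, 0.0606]
tcp_rot: [[-0.938, 0.346, -0.004], [0.346, 0.938, -0.006], [0.002, -0.007, -1.0]]
wrist_force: [-0.9, -0.2, -0.1]
width: 0.0006
grasp_force: 0.0
time_s: 11.55
ee_pos: [0.4918, 0.3181, 0.0636]
tcp_rot: [[-0.938, 0.346, -0.0], [0.346, 0.938, -0.001], [0.0, -0.001, -1.0]]
wrist_force: [-0.2, 0.4, 0.0]
width: 0.0004
grasp_force: 0.0
car [-0.03443535  0.11369969] [-0.17854601  0.42515572  0.04273673]
scene [317.5        199.33333333] [316 199   4   2   6]
```

```bash
python3 -m inch '[{"gripper":0,"tx":0.5,"ty":1.4,"tz":0,"ax":0,"ay":0,"az":0},{"gripper":0,"tx":1,"ty":2.8,"tz":0,"ax":0,"ay":0,"az":0},{"gripper":0,"tx":1.2,"ty":3.2,"tz":3,"ax":0,"ay":0,"az":0},{"gripper":0,"tx":1.2,"ty":3.2,"tz":6,"ax":0,"ay":0,"az":0},{"gripper":0,"tx":0,"ty":3.2,"tz":9,"ax":0,"ay":0,"az":0},{"gripper":0,"tx":-2,"ty":2,"tz":12,"ax":0,"ay":0,"az":0},{"gripper":0,"tx":-5,"ty":0,"tz":14,"ax":0,"ay":0,"az":0},{"gripper":0,"tx":-8,"ty":-3,"tz":15,"ax":0,"ay":0,"az":0},{"gripper":0,"tx":-8,"ty":-3,"tz":15,"ax":0,"ay":0,"az":0},{"gripper":0,"tx":-8,"ty":-3,"tz":15,"ax":0,"ay":0,"az":0}]'
python3 - <<'E'
from h import *
b=read_camera('side');a=read_camera('scene')
for n,im,bx in(('scene',a,(230,165,420,295)),('side',b,(255,150,360,310))):
    for c,s in blobs(im,(0,120,60),(6,255,255),bx,5)[0]+blobs(im,(172,120,60),(180,255,255),bx,5)[0]: print(n,c,s)
    for c,s in blobs(im,(20,120,100),(32,255,255),bx,3)[0]: print(n,'yel',c,s)
cv2.imwrite('pics/s5.png',a);cv2.imwrite('pics/d5.png',b)
E
```

```text
time_s: 12.48
ee_pos: [0.4107, 0.2868, 0.2144]
tcp_rot: [[-0.939, 0.344, 0.0], [0.344, 0.939, -0.002], [-0.001, -0.002, -1.0]]
wrist_force: [0.5, 0.6, -0.6]
width: 0.0001
grasp_force: 0.0
scene [294.71929825 218.92982456] [289 210  12  18  57]
scene yel [298.77777778 267.55555556] [295 266   8   3   9]
side [279.63855422 181.37349398] [268 180  25   4  83]
side [337.92592593 223.11111111] [335 221   7   6  27]
side [341.99378882 159.89440994] [326 150  29  23 161]
side [356.90909091 155.81818182] [355 153   5   7  11]
side [356.125 162.75 ] [355 161   3   4   8]
side [329.63636364 168.36363636] [328 167   5   4  11]
side [336.2        167.13333333] [333 166   8   4  15]
side [356.  170.1] [354 168   6   5  10]
side [329.875 173.625] [328 172   4   5   8]
side yel [257.19047619 204.11904762] [255 195   7  17  84]
side yel [322.66666667 221.75      ] [321 220   4   4  12]
```

The bar blob is back exactly where it started (scene (294.7,218.9), side (279.6,181.4)), so the pawl is fully down. The dot is one notch back and the arm is clear.

```bash
python3 -c "
from rig import *
print(close_job())"
```

```text
the job is handed in; nothing more can be done
None
```

The job is handed in (no verdict came back): the pawl was tipped up, the dial turned back one notch to about -0.75 rad, and the pawl dropped back between the teeth. The arm is clear, and nothing touched the bottle, plug or pot.

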